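Line up fuel injectors by height on the shaded rail

ROBOT

A 6-joint arm with a two-finger parallel gripper is mounted at the origin on the work surface. World frame = base frame: x ahead of the robot, y to its left, z up, the work surface at z = 0. Lengths are in m, angles in degrees, forces in N, time in s.
With the tool pointing down it reaches from about 0.325 to 0.9 m from the base axis. Payload 3.5 kg.
Tool frame: the origin (TCP) lies between the finger pads; the fingertips stand bot.finger_overhang ahead of it and the grasp point (between the pads) lies 3 mm ahead of it (bot.finger_overhang is the distance from the TCP to the fingertips, in m); z points along the fingers, y is the line along which they close (so a half turn about z gives the same grasp; the last joint's range is limited). The gripper opens to 85 mm and grips with 20 to 120 N. Pads are 22 mm wide; open, the fingers measure 114 mm over their backs; the gripper's body (76 mm by 85 mm) begins 54 mm behind the grasp point. The pads swing forward as they close: fully open they stand 13 mm farther back than shut.
Start: joints at [-5.924, 15.837, -1.513, 72.651, 0, 84.076], TCP at [0.625, -0, 0.216] pointing down, gripper open.
Joint ranges: [-178.77, 178.77], [-48.84, 107.48], [-61.69, 71.31], [-111.58, 123.2], [-90, 87.43], [-180, 180]. Speed limits (degrees/s): [147.25, 147.25, 180, 180, 180, 180].

INTERFACE

Orientations are given as [roll, pitch, yaw] about the fixed x, y, z axes, in that order (R = Rz(yaw) Ry(pitch) Rx(roll)).
In Python, from plant import bot gives the robot as it stands.
- The arm moves only by the shell command python3 nudge.py 'ROWS' [FORCE]. ROWS is a JSON list of rows, 1 to 10 of them, each of 7 numbers: dx, dy, dz in m, then a rotation vector rx, ry, rz in degrees, then the opening from 0.0 (shut) to 1.0 (fully open); each row shifts and turns the commanded pose from where the row before left it, along the tool's axes as they then stand; what a row does not reach is not made up. A row lasts 1/12 s, in which the tool goes at most 0.0417 m and 7.16 degrees, less where a joint would pass 70% of its speed; a pose out of reach is approached as far as the arm can. The fingers move at their own pace and stop on an object; FORCE is the grip in N (left out, the last holds). Time passes only in rows, so rows that do not move let the fingers close. It prints the time, the measured TCP pose, the force, the opening and the grip force at its end.
- bot.sense(): the state, without advancing time (a new reading comes with each control period).
- bot.camera(name): name is "scene" or "side" or "wrist"; returns a dict with "pixels" (420x560x3 uint8, blue, green, red), "intrinsics" (3x3 intrinsics, pixels), "T" (4x4, takes a point from camera to world coordinates). Camera axes: x right, y down, z forward; pixel columns grow to the right and rows downward; lengths in m; the calibration is good to about 2 mm. The wrist camera is an equidistant fisheye: a pixel r from the principal point sees the ray r / f radians off the axis. A picture is of the moment at which its call begins. There is no depth.
- bot.job_done(): hands the job in; it is judged then, once.
The state is a dict: "t": time; "joint_pos": joint angles; "qd": joint speeds; "joint_torque": joint torques, N m; "tcp_pos": TCP position; "eef_rot": TCP orientation; "ft_force": force on the tool from outside, world axes, zero at the start; "ft_torque": the same for the moment, N m; "grip_width": opening from 0.0 (shut) to 1.0 (fully open); "grip_force": force on a finger pad.
Only numpy, scipy, OpenCV 4.12 (cv2) and the standard library are available. Lean on these libraries where they do the work, as an engineer would, in place of code of your own. Each camera call takes 0.05 s, during which the arm holds its last target. There are 200 camera calls.

TASK

Take the four green fuel injectors out of the black tray and stand them upright, each centred on its own mark along the blue rail, in order of height: the shortest on the white mark, the next on light grey, the next on dark grey and the tallest on black. Set each one down gently, do not drop it or knock any over, leave all four standing free, and leave the roll of tape and the red-lidded jar where they are.

Things in the scene. Friction and masses are not known exactly. Their poses are not given: they have to be found in the camera images.
- inj_white: Injector with white cap, the shortest: 56 mm tall, upright, loose, about 72 g. Green round column, 20 mm across, up to the top (white for the last 18 mm); grey foot 30 mm across, 10 mm high; connector stub to 24 mm from axis along x, 11 to 22 mm up: grip above it. Origin: centre of underside, z up. Starts in black tray (floor 4, rim 14 mm above bench), 100 mm or more apart.
- inj_yellow: Injector with yellow cap, the second shortest: 70 mm tall, upright, loose, about 78 g. Green round column, 20 mm across, up to the top (yellow for the last 18 mm); grey foot 30 mm across, 10 mm high; connector stub to 24 mm from axis along x, 11 to 22 mm up: grip above it. Origin: centre of underside, z up. Starts in black tray (floor 4, rim 14 mm above bench), 100 mm or more apart.
- inj_orange: Injector with orange cap, the second tallest: 84 mm tall, upright, loose, about 84 g. Green round column, 20 mm across, up to the top (orange for the last 18 mm); grey foot 30 mm across, 10 mm high; connector stub to 24 mm from axis along x, 11 to 22 mm up: grip above it. Origin: centre of underside, z up. Starts in black tray (floor 4, rim 14 mm above bench), 100 mm or more apart.
- inj_violet: Injector with violet cap, the tallest: 98 mm tall, upright, loose, about 89 g. Green round column, 20 mm across, up to the top (violet for the last 18 mm); grey foot 30 mm across, 10 mm high; connector stub to 24 mm from axis along x, 11 to 22 mm up: grip above it. Origin: centre of underside, z up. Starts in black tray (floor 4, rim 14 mm above bench), 100 mm or more apart.
- mark_white: White round mark: fixed disc 44 mm across, 3 mm thick, on a fixed blue rail (60 mm wide, 330 mm long, top 12 mm above bench). Origin: centre of the disc's underside; its top, where an injector stands, is 15 mm above the bench. The marks lie in a straight line, 80 mm apart, in the order white, light grey, dark grey, black; the rail may point any way.
- mark_light: Light grey round mark: fixed disc 44 mm across, 3 mm thick, on a fixed blue rail (60 mm wide, 330 mm long, top 12 mm above bench). Origin: centre of the disc's underside; its top, where an injector stands, is 15 mm above the bench. The marks lie in a straight line, 80 mm apart, in the order white, light grey, dark grey, black; the rail may point any way.
- mark_dark: Dark grey round mark: fixed disc 44 mm across, 3 mm thick, on a fixed blue rail (60 mm wide, 330 mm long, top 12 mm above bench). Origin: centre of the disc's underside; its top, where an injector stands, is 15 mm above the bench. The marks lie in a straight line, 80 mm apart, in the order white, light grey, dark grey, black; the rail may point any way.
- mark_black: Black round mark: fixed disc 44 mm across, 3 mm thick, on a fixed blue rail (60 mm wide, 330 mm long, top 12 mm above bench). Origin: centre of the disc's underside; its top, where an injector stands, is 15 mm above the bench. The marks lie in a straight line, 80 mm apart, in the order white, light grey, dark grey, black; the rail may point any way.
- tape: Bystander: loose roll of tan tape lying flat on the bench, 72 mm outside diameter, 24 mm high. Origin: centre of the underside. Leave it alone.
- jar: Bystander: small loose jar with a red lid standing on the bench, 48 mm in diameter, 50 mm tall. Origin: centre of the underside. Leave it alone.

How it is judged:
By the outcome, as a careful person would: the job done as asked, in the order asked, and still so for the second after the job is handed in, with the robot touching nothing.
It also fails if it takes over 109 s, if anything falls off the work surface, if the arm or the gripper's body presses on something with over 40 N, if the wrist force passes 120 N, or if a joint passes its speed limit or range.

## Working session

There is one attempt and no reset: what is moved stays moved. The work goes in short steps, Python scripts to look and compute and a shell command to move; the robot and the scene stay as the last step left them, time stands still between calls to the robot, and variables do not carry over. Pictures are saved under pics/ and viewed, at most 14 in all, crops included, and the job is handed in when it is done.

```bash
ls; mkdir -p pics
python3 - <<'E'
from plant import bot
import cv2,numpy as np
s=bot.sense();print(s['t'],s['tcp_pos'],s['eef_rot'],bot.finger_overhang)
for n in("scene","side","wrist"):
    c=bot.camera(n);cv2.imwrite(f'pics/{n}0.png',c['pixels']);np.savez(f'{n}0.npz',p=c['pixels'],K=c['intrinsics'],T=c['T'])
    print(n,c['intrinsics'].tolist(),np.round(c['T'],3).tolist())
a=[cv2.imread(f'pics/{n}0.png') for n in("scene","side")]
E
```

```text
nudge.py
pics
plant.py
0.0 [6.24192111e-01 8.45282895e-05 2.14462970e-01] [-1.79872962e+02 -1.28836733e-02  9.00015416e+01] 0.022
scene [[429.9848587244746, 0.0, 275.17286871686537], [0.0, 429.9848587244746, 210.34715074519661], [0.0, 0.0, 1.0]] [[-0.511, 0.609, -0.606, 1.063], [0.859, 0.379, -0.343, 0.278], [0.021, -0.696, -0.717, 0.692], [0.0, 0.0, 0.0, 1.0]]
side [[528.8151141611407, 0.0, 269.7514452563255], [0.0, 528.8151141611407, 215.3771008179617], [0.0, 0.0, 1.0]] [[0.929, -0.26, 0.264, 0.229], [-0.37, -0.634, 0.679, -0.807], [-0.009, -0.728, -0.685, 0.852], [0.0, 0.0, 0.0, 1.0]]
wrist [[325.19226210127806, 0.0, 276.3891657797077], [0.0, 325.19226210127806, 208.49268002910264], [0.0, 0.0, 1.0]] [[1.0, 0.0, -0.002, 0.626], [-0.0, -0.957, -0.291, 0.073], [-0.002, 0.291, -0.957, 0.373], [0.0, 0.0, 0.0, 1.0]]
```

View pics/scene0.png

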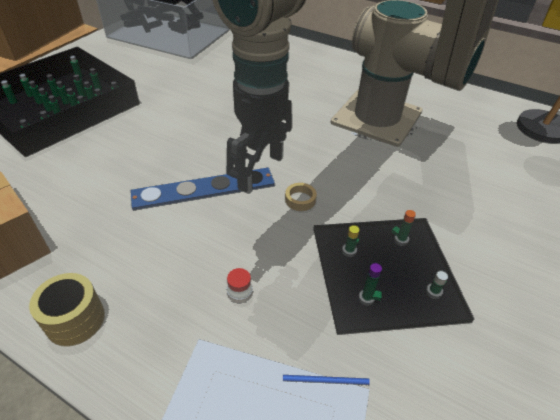

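View pics/side0.png

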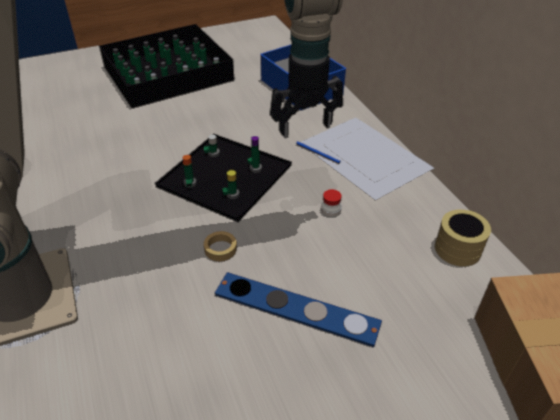

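View pics/wrist0.png

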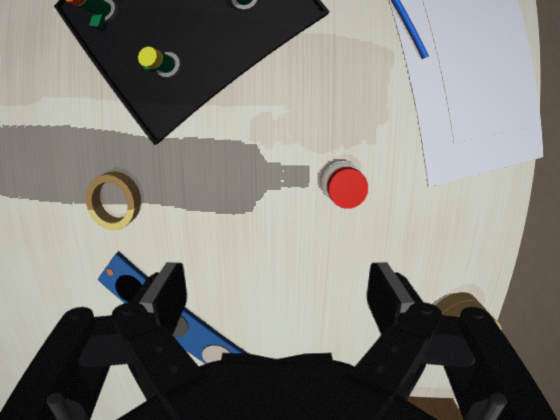

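Scene: marks white→black at (151,194), (186,188), (221,183), (255,177); caps yellow (353,232), orange (409,216), violet (375,270), white (442,278). Side: marks black→white at (241,288), (277,300), (316,311), (356,324); caps orange (187,160), yellow (232,176), violet (255,141), white (212,140). The wrist view confirms that the tape and jar are clear of the tray.

```bash
cat > h.py <<'E'
import numpy as np,cv2
from scipy.ndimage import label
def ray(c,uv,fish=False):
    K,T=c['K'],c['T'];x=(uv[0]-K[0,2])/K[0,0];y=(uv[1]-K[1,2])/K[1,1]
    if fish:
        r=np.hypot(x,y);d=np.array([x/r*np.sin(r),y/r*np.sin(r),np.cos(r)])
    else: d=np.array([x,y,1.])
    d=T[:3,:3]@d;return T[:3,3],d/np.linalg.norm(d)
def plane(c,uv,z,fish=False):
    o,d=ray(c,uv,fish);return o+d*(z-o[2])/d[2]
def tri(r1,r2):
    A=np.zeros((3,3));b=np.zeros(3);
    for o,d in(r1,r2):
        P=np.eye(3)-np.outer(d,d);A+=P;b+=P@o
    X=np.linalg.solve(A,b);return X,[np.linalg.norm(np.cross(X-o,d)) for o,d in(r1,r2)]
def grow(p,uv,tol=35,win=20):
    """blob of colour like the seed's, around the seed"""
    u,v=uv;ref=np.median(p[v-1:v+2,u-1:u+2].reshape(-1,3),0)
    m=np.abs(p.astype(float)-ref).max(2)<tol
    w=np.zeros_like(m);w[max(0,v-win):v+win+1,max(0,u-win):u+win+1]=1;L,n=label(m&w)
    m=L==L[v,u];ys,xs=np.nonzero(m);return m,np.array([xs.mean(),ys.mean()]),len(xs),ref
def snap(bot,n):
    c=bot.camera(n);return dict(p=c['pixels'],K=c['intrinsics'],T=c['T'])
E
python3 - <<'E'
from h import *
S=dict(np.load('scene0.npz'));D=dict(np.load('side0.npz'))
for n,a,b in[('white',(151,194),(356,324)),('light',(186,188),(316,311)),('dark',(221,183),(277,300)),('black',(255,177),(241,288))]:
    A=grow(S['p'],a);B=grow(D['p'],b)
    print(n,A[1].round(1),A[2],B[1].round(1),B[2],plane(S,A[1],.015).round(4),plane(D,B[1],.015).round(4))
for n,a,b in[('w',(442,277),(212,140)),('y',(353,231),(232,175)),('o',(409,215),(187,159)),('v',(376,270),(255,141))]:
    A=grow(S['p'],a,60);B=grow(D['p'],b,60)
    X,e=tri(ray(S,A[1]),ray(D,B[1]))
    print(n,A[1].round(1),A[2],A[3],B[1].round(1),B[2],B[3],X.round(4),np.round(e,4))
E
```

```text
white [150.4 193.6] 189 [355.2 323.4] 333 [ 0.5947 -0.3126  0.015 ] [ 0.5908 -0.3167  0.015 ]
light [185.8 187.6] 190 [315.2 310.6] 319 [ 0.537  -0.2576  0.015 ] [ 0.5333 -0.2615  0.015 ]
dark [220.1 182.5] 220 [276.5 299. ] 348 [ 0.481  -0.2011  0.015 ] [ 0.4745 -0.2072  0.015 ]
black [247.1 174.2] 725 [239.9 287.3] 261 [ 0.4232 -0.164   0.015 ] [ 0.4171 -0.152   0.015 ]
w [441.9 275.1] 74 [195. 191. 181.] [211.8 140.7] 159 [75. 79. 84.] [0.5026 0.3141 0.0485] [0.0024 0.0024]
y [353.8 229. ] 57 [ 65. 182. 178.] [231.1 174.6] 80 [ 45. 118. 129.] [0.4984 0.1356 0.0676] [0.0005 0.0005]
o [410.1 213.4] 67 [ 51.  95. 173.] [186.5 159.3] 75 [ 27.  61. 128.] [0.4132 0.2173 0.0805] [0.001 0.001]
v [375.6 267.6] 92 [140.  41. 105.] [251.5 153.1] 593 [56. 12. 43.] [0.5698 0.2036 0.0676] [0.0062 0.0062]
```

```bash
r='[-0.036,-0.013,-0.004,0,0,0,1]'; python3 nudge.py '[[-0.036,-0.013,-0.004,0,0,0,0.6],[-0.036,-0.013,-0.004,0,0,0,0.6],[-0.036,-0.013,-0.004,0,0,0,0.6],[-0.036,-0.013,-0.004,0,0,0,0.6],[-0.036,-0.013,-0.004,0,0,0,0.6],[-0.036,-0.013,-0.004,0,0,0,0.6],[-0.036,-0.013,-0.004,0,0,0,0.6],[-0.036,-0.013,-0.004,0,0,0,0.6],[-0.036,-0.013,-0.004,0,0,0,0.6],[0,0,0,0,0,0,0.6]]'
python3 - <<'E'
from h import *
from plant import bot
c=snap(bot,'wrist');cv2.imwrite('pics/w1.png',c['p']);np.savez('w1.npz',**c);print(c['T'].round(3).tolist())
E
```

```text
t: 0.98
tcp_pos: [0.5062, -0.3303, 0.2521]
eef_rot: [180.0, 0.2, 89.6]
ft_force: [-0.2, 0.3, -0.1]
grip_width: 0.605
grip_force: 0.0
[[1.0, -0.007, -0.002, 0.508], [-0.007, -0.955, -0.295, -0.256], [0.0, 0.295, -0.955, 0.41], [0.0, 0.0, 0.0, 1.0]]
```

View pics/w1.png

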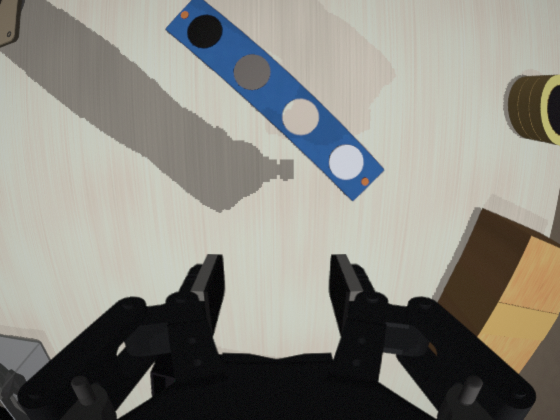

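Marks in the wrist view: white (347,162), light (300,117), dark (252,72), black (205,31).

```bash
python3 nudge.py '[[0.041,0,0,0,0,0,0.6],[0.041,0,0,0,0,0,0.6],[0.041,0,0,0,0,0,0.6],[0.041,0,0,0,0,0,0.6],[0.041,0,0,0,0,0,0.6],[0.041,0,0,0,0,0,0.6],[0.041,0,0,0,0,0,0.6],[0.041,0,0,0,0,0,0.6],[0.041,0,0,0,0,0,0.6],[0.041,0,0,0,0,0,0.6]]'
python3 nudge.py '[[0,0,0,0,0,0,0.6],[0,0,0,0,0,0,0.6]]'
python3 - <<'E'
from h import *
from plant import bot
c=snap(bot,'wrist');cv2.imwrite('pics/w2.png',c['p']);np.savez('w2.npz',**c);print(c['T'].round(3).tolist())
c=dict(np.load('w1.npz'))
for n,a in[('white',(347,162)),('light',(300,117)),('dark',(252,72)),('black',(205,31))]:
    A=grow(c['p'],a);print(n,A[1:3],plane(c,A[1],.015,True).round(4))
E
```

```text
t: 1.87
tcp_pos: [0.5067, 0.0891, 0.2514]
eef_rot: [-180.0, -0.0, 90.1]
ft_force: [0.6, -0.0, 0.2]
grip_width: 0.598
grip_force: 0.0
t: 2.03
tcp_pos: [0.5069, 0.089, 0.2512]
eef_rot: [-179.9, -0.0, 90.3]
ft_force: [0.1, 0.1, -0.0]
grip_width: 0.602
grip_force: 0.0
[[1.0, 0.006, 0.001, 0.508], [0.006, -0.957, -0.291, 0.162], [-0.001, 0.291, -0.957, 0.41], [0.0, 0.0, 0.0, 1.0]]
white (array([345.97869955, 161.71636771]), 892) [ 0.594 -0.318  0.015]
light (array([300.09081633, 116.36632653]), 980) [ 0.5362 -0.2627  0.015 ]
dark (array([251.63601162,  71.6321394 ]), 1033) [ 0.4787 -0.2075  0.015 ]
black (array([204.41590909,  30.99659091]), 880) [ 0.4213 -0.1526  0.015 ]
```

View pics/w2.png

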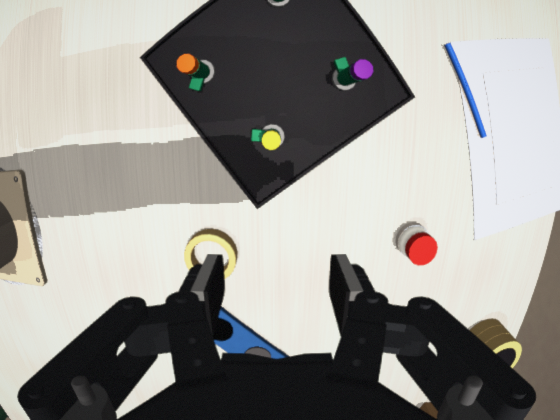

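Wrist view: caps orange (186,63), yellow (271,140), violet (363,69); the white one is only just in view at the top edge (its foot at (278,0)).

Run:
```python
from h import *
c=dict(np.load('w2.npz'))
for n,a,z in[('o',(186,63),.088),('y',(271,140),.074),('v',(363,69),.102)]:
    A=grow(c['p'],a,60);print(n,A[1:3],plane(c,A[1],z,True).round(4))
S=dict(np.load('scene0.npz'));D=dict(np.load('side0.npz'))
print(plane(S,(442,276),.056),plane(D,(212,138),.056))
```

```text
o (array([185.50566038,  62.62641509]), 265) [0.4168 0.2154 0.088 ]
y (array([270.85818182, 139.87272727]), 275) [0.5018 0.134  0.074 ]
v (array([363.02422145,  68.66089965]), 289) [0.5892 0.2077 0.102 ]
[0.5083805  0.31582247 0.056     ] [0.50507926 0.31178046 0.056     ]
```

```bash
python3 nudge.py '[[0.023,-0.003,0,0,0,0,0.6],[0.022,-0.002,0,0,0,0,0.6],[0,0,0,0,0,-6.6,0.6],[0,0,0,0,0,-6.6,0.6],[0,0,0,0,0,-6.6,0.6],[0,0,0,0,0,-6.6,0.6],[0,0,0,0,0,-6.6,0.6],[0,0,0,0,0,-6.6,0.6],[0,0,0,0,0,-6.6,0.6],[0,0,0,0,0,0,0.6]]' 30
cat >> h.py <<'E'
def to(x,y,z):
    from plant import bot
    from scipy.spatial.transform import Rotation as R
    s=bot.sense();r=R.from_euler('xyz',s['eef_rot'],degrees=True)
    d=np.array([x,y,z])-s['tcp_pos'];print(s['tcp_pos'].round(4),s['eef_rot'].round(2),'tool d',r.inv().apply(d).round(4),'dist',np.linalg.norm(d).round(3),'t',s['t'])
E
python3 - <<'E'
from h import *
to(.5018,.134,.055)
E
```

```text
t: 2.92
tcp_pos: [0.503, 0.1295, 0.2514]
eef_rot: [-180.0, -0.0, 136.2]
ft_force: [0.7, 0.3, 0.1]
grip_width: 0.599
grip_force: 0.0
[0.503  0.1295 0.2514] [-1.7996e+02 -1.0000e-02  1.3617e+02] tool d [0.0039 0.0026 0.1964] dist 0.196 t 2.9167
```

```bash
python3 nudge.py '[[0.004,0.003,0.03,0,0,0,0.6],[0,0,0.035,0,0,0,0.6],[0,0,0.035,0,0,0,0.6],[0,0,0.03,0,0,0,0.6],[0,0,0.03,0,0,0,0.6],[0,0,0.02,0,0,0,0.6],[0,0,0.013,0,0,0,0.6],[0,0,0,0,0,0,0.6]]' 30
python3 - <<'E'
from h import *
from plant import bot
to(.5018,.134,.058)
c=snap(bot,'wrist');cv2.imwrite('pics/w3.png',c['p'])
E
```

```text
t: 3.58
tcp_pos: [0.4989, 0.1344, 0.0551]
eef_rot: [-179.7, -0.3, 135.9]
ft_force: [-1.4, 0.3, -0.2]
grip_width: 0.598
grip_force: 0.0
[0.4989 0.1344 0.0551] [-179.67   -0.25  135.94] tool d [-0.0024  0.0017 -0.0029] dist 0.004 t 3.5833
```

View pics/w3.png

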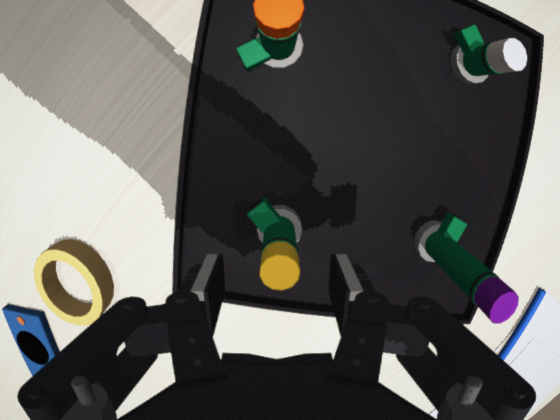

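The yellow cap (280,265) sits between the pads. White (514,54), orange (278,12) and violet (500,300) are also in view.

```bash
python3 nudge.py '[[-0.002,0.002,-0.003,0,0,0,0.6],[0,0,0,0,0,0,0],[0,0,0,0,0,0,0],[0,0,0,0,0,0,0],[0,0,0,0,0,0,0],[0,0,0,0,0,0,0]]' 30
python3 - <<'E'
from h import *
from plant import bot
to(.5018,.134,.058)
c=snap(bot,'wrist');cv2.imwrite('pics/w4.png',c['p'])
for n,a,z in[('y',(280,265),.074),('w',(514,54),.060),('v',(498,300),.102)]:
    A=grow(c['p'],a,60,25);print(n,A[1:3],plane(c,A[1],z,True).round(4))
E
```

```text
t: 4.13
tcp_pos: [0.5053, 0.1361, 0.0621]
eef_rot: [180.0, 0.0, 136.2]
ft_force: [-0.2, -1.0, 0.5]
grip_width: -0.0
grip_force: 0.0
[0.5053 0.1361 0.0621] [1.7996e+02 3.0000e-02 1.3620e+02] tool d [ 0.0011 -0.0039  0.0041] dist 0.006 t 4.1333
y (array([282.59906542, 268.1546729 ]), 2140) [0.51   0.1362 0.074 ]
w (array([513.48796357,  55.53871178]), 1537) [0.5169 0.3184 0.06  ]
v (array([489.67192429, 296.08990536]), 634) [0.5884 0.208  0.102 ]
```

View pics/w4.png

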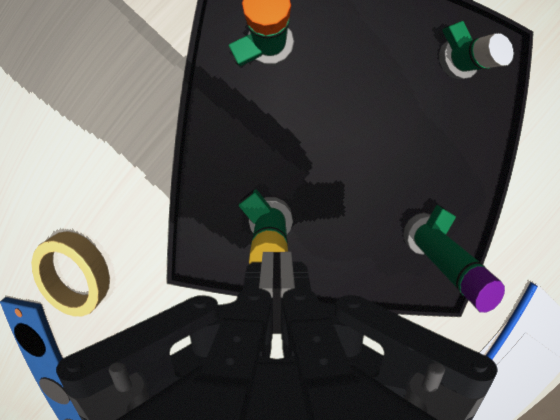

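Run:
```python
from h import *
from plant import bot
from scipy.spatial.transform import Rotation as R
s=bot.sense();r=R.from_euler('xyz',s['eef_rot'],degrees=True)
c=snap(bot,'wrist');c.pop('x',0);np.savez('w4.npz',**c)
def proj(X):
    q=c['T'][:3,:3].T@(X-c['T'][:3,3]);th=np.arctan2(np.hypot(q[0],q[1]),q[2]);k=c['K'][0,0]*th/np.hypot(q[0],q[1]);return q[:2]*k+c['K'][:2,2]
for d in(0,.003,.022): print('tcp+',d,proj(s['tcp_pos']+r.apply([0,0,d])).round(1))
for w in((.5018,.134),(.4998,.136)): print(proj(np.array([*w,.074])).round(1),proj(np.array([*w,.014])).round(1))
print('foot',plane(c,(271,216),.014,True).round(4), 'fronttop',plane(c,(268,233),.074,True).round(4), s['tcp_pos'],r.as_matrix().round(2).tolist(),s['grip_width'])
print(r.inv().apply(c['T'][:3,3]-s['tcp_pos']))
```

```text
tcp+ 0 [275.9 252.4]
tcp+ 0.003 [275.9 250.1]
tcp+ 0.022 [276.  237.1]
[268.3 260.7] [270.4 221.3]
[268.3 255.6] [270.5 217.4]
foot [0.4994 0.1369 0.014 ] fronttop [0.491  0.1443 0.074 ] [0.50511958 0.13607773 0.06192981] [[-0.72, 0.69, 0.0], [0.69, 0.72, 0.0], [-0.0, 0.0, -1.0]] -0.0013199507426782402
[ 0.07275769  0.00046557 -0.15858413]
```

Run:
```python
from h import *
from plant import bot
a=[cv2.resize(snap(bot,'side')['p'][90:230,140:330],None,fx=2.1,fy=2.1,interpolation=2),cv2.resize(snap(bot,'scene')['p'][150:290,280:470],None,fx=2.1,fy=2.1,interpolation=2)]
cv2.imwrite('pics/c5.png',np.hstack(a))
```

```text
(no output)
```

View pics/c5.png

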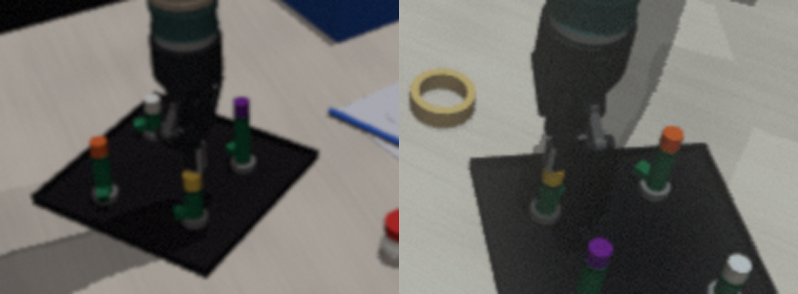

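Run:
```python
from h import *
S=dict(np.load('scene0.npz'));D=dict(np.load('side0.npz'))
print(tri(ray(D,(234.5,171.5)),ray(S,(351.5,233.5))))
```

```text
(array([0.51029842, 0.13820738, 0.0694808 ]), [np.float64(0.002266691302152253), np.float64(0.0022666913021521947)])
```

The fingers closed just above the cap: the tips sit roughly 15 mm behind the TCP rather than 22 mm ahead. Nothing was touched, so I'll reopen and go lower.

```bash
python3 nudge.py '[[0,0,-0.01,0,0,0,0.6],[0.003,-0.004,0,0,0,0,0.6],[0,0,0,0,0,0,0.6],[0,0,0,0,0,0,0.6],[0,0,0.01,0,0,0,0.6],[0,0,0.015,0,0,0,0.6],[0,0,0.015,0,0,0,0.6],[0,0,0.01,0,0,0,0.6],[0,0,0,0,0,0,0.6]]' 30
python3 nudge.py '[[0,0,0,0,0,0,0],[0,0,0,0,0,0,0],[0,0,0,0,0,0,0],[0,0,0,0,0,0,0],[0,0,0,0,0,0,0]]' 30
python3 - <<'E'
from h import *
from plant import bot
to(.5008,.135,.022)
c=snap(bot,'wrist');cv2.imwrite('pics/w6.png',c['p'][150:420])
a=[cv2.resize(snap(bot,'side')['p'][90:230,140:330],None,fx=1.47,fy=1.47,interpolation=2),cv2.resize(snap(bot,'scene')['p'][150:290,280:470],None,fx=1.47,fy=1.47,interpolation=2)]
x=np.hstack(a);x=cv2.resize(x,(560,206));cv2.imwrite('pics/w6.png',np.vstack([c['p'][90:420],x]))
E
```

```text
t: 5.08
tcp_pos: [0.4973, 0.1347, 0.0187]
eef_rot: [-179.7, -0.2, 136.2]
ft_force: [-0.5, -0.2, -0.1]
grip_width: 0.596
grip_force: 0.0
t: 5.5
tcp_pos: [0.5007, 0.1353, 0.0223]
eef_rot: [179.9, 0.1, 136.2]
ft_force: [-0.5, 0.3, 0.1]
grip_width: 0.231
grip_force: 29.3
[0.5007 0.1353 0.0223] [1.7994e+02 5.0000e-02 1.3620e+02] tool d [-0.0002 -0.0002  0.0003] dist 0.0 t 5.5
```

View pics/w6.png

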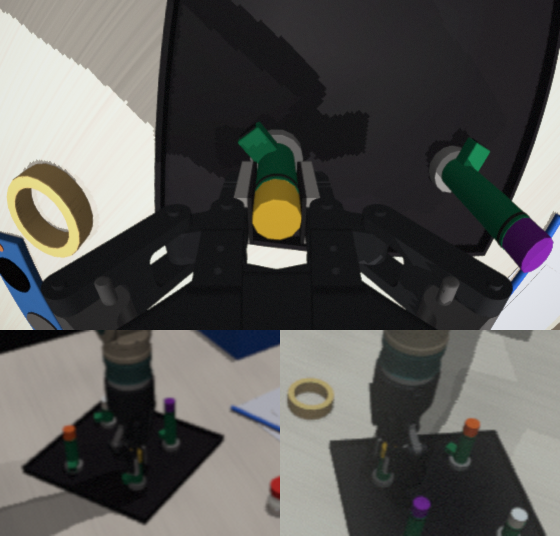

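Yellow is gripped: opening 0.231 (about 20 mm), pads on the column at (245–312,180). The TCP is 18 mm above its underside.

```bash
python3 nudge.py '[[0,0,0,0,0,0,0],[0,0,-0.005,0,0,0,0],[0,0,-0.02,0,0,0,0],[0,0,-0.03,0,0,0,0],[0,0,-0.03,0,0,0,0],[0,0,-0.03,0,0,0,0],[0,0,0,0,0,0,0]]' 45
python3 nudge.py '[[-0.03,-0.026,0,0,0,0,0],[-0.03,-0.026,0,0,0,0,0],[-0.03,-0.026,0,0,0,0,0],[-0.03,-0.026,0,0,0,0,0],[-0.03,-0.026,0,0,0,0,0],[-0.03,-0.026,0,0,0,0,0],[-0.03,-0.026,0,0,0,0,0],[-0.03,-0.026,0,0,0,0,0],[-0.03,-0.026,0,0,0,0,0],[-0.03,-0.026,0,0,0,0,0]]'
python3 nudge.py '[[0,0,0,0,0,0,0],[0,0,0,0,0,0,0],[0,0,0,0,0,0,0]]'
python3 - <<'E'
from h import *
from plant import bot
to(.5362,-.2627,.034)
c=snap(bot,'wrist');cv2.imwrite('pics/w7.png',c['p']);np.savez('w7.npz',**c)
E
```

```text
t: 6.23
tcp_pos: [0.5046, 0.1359, 0.1431]
eef_rot: [179.5, 0.4, 136.2]
ft_force: [0.8, 0.5, 0.3]
grip_width: 0.222
grip_force: 44.1
t: 7.07
tcp_pos: [0.5358, -0.2617, 0.1358]
eef_rot: [-180.0, -0.1, 136.2]
ft_force: [1.0, -0.0, -0.1]
grip_width: 0.222
grip_force: 44.2
t: 7.32
tcp_pos: [0.5357, -0.2596, 0.1357]
eef_rot: [-180.0, -0.1, 136.2]
ft_force: [-0.6, 0.0, -1.4]
grip_width: 0.219
grip_force: 44.2
[ 0.5357 -0.2596  0.1357] [-1.8000e+02 -1.4000e-01  1.3616e+02] tool d [-0.0028 -0.0019  0.1017] dist 0.102 t 7.3167
```

View pics/w7.png

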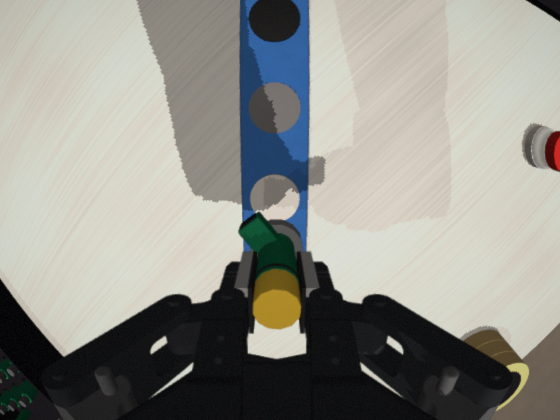

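Yellow is held upright, cap at (277,300). The rail runs straight up the image, with marks dark (275,107), black (274,19) and light (275,198).

Run:
```python
from h import *
from plant import bot
c=dict(np.load('w7.npz'))
# marks cols/rows = non-blue interior of rail; dark mark spans shadow so use ellipse extents by hue
p=c['p'];hsv=cv2.cvtColor(p,cv2.COLOR_BGR2HSV);blue=((hsv[...,0]>95)&(hsv[...,0]<130)&(hsv[...,1]>110)).astype(np.uint8)
L=p*0
m=1-blue;m[:, :244]=0;m[:,306:]=0;m=cv2.morphologyEx(m,cv2.MORPH_OPEN,np.ones((5,5)))
n,l,st,ce=cv2.connectedComponentsWithStats(m)
for i in range(1,n):
    if st[i,4]>500: print(st[i],ce[i].round(1),plane(c,(st[i,0]+st[i,2]/2-.5,st[i,1]+st[i,3]/2-.5),.015,True).round(4))
A=grow(p,(277,305),60,32);print(A[1:3],plane(c,A[1],.1357-.018+.07,True))
```

```text
[ 249    0   50   41 1715] [274.  19.] [ 0.4224 -0.1539  0.015 ]
[ 249   82   51   51 2096] [274.1 107.3] [ 0.4782 -0.207   0.015 ]
[  244   174    62   246 14016] [274.1 304.6] [ 0.6094 -0.3329  0.015 ]
(array([276.40314136, 308.34947644]), 1528) [ 0.53632399 -0.25973622  0.1877    ]
```

```bash
python3 nudge.py '[[-0.0028,-0.0019,0.02,0,0,0,0],[0,0,0.03,0,0,0,0],[0,0,0.025,0,0,0,0],[0,0,0.013,0,0,0,0],[0,0,0.006,0,0,0,0],[0,0,0.003,0,0,0,0],[0,0,0.002,0,0,0,0],[0,0,0,0,0,0,0],[0,0,0,0,0,0,0]]'
python3 - <<'E'
from h import *
to(.5362,-.2627,.033)
E
```

```text
t: 8.12
tcp_pos: [0.5384, -0.2637, 0.0389]
eef_rot: [180.0, 0.1, 136.2]
ft_force: [0.4, 0.1, -1.2]
grip_width: 0.223
grip_force: 44.2
[ 0.5384 -0.2637  0.0389] [1.7997e+02 1.3000e-01 1.3623e+02] tool d [ 0.0023 -0.0008  0.0059] dist 0.006 t 8.1167
```

```bash
python3 nudge.py '[[0.0023,-0.0008,0.003,0,0,0,0],[0,0,0.001,0,0,0,0],[0,0,0.001,0,0,0,0],[0,0,0,0,0,0,0],[0,0,0,0,0,0,0]]'
python3 - <<'E'
from h import *
to(.5362,-.2627,.033)
E
```

```text
t: 8.53
tcp_pos: [0.5352, -0.2626, 0.0333]
eef_rot: [180.0, 0.0, 136.2]
ft_force: [-1.9, 1.5, 5.1]
grip_width: 0.22
grip_force: 44.8
[ 0.5352 -0.2626  0.0333] [1.8000e+02 2.0000e-02 1.3619e+02] tool d [-0.0008  0.0006  0.0003] dist 0.001 t 8.5333
```

```bash
python3 nudge.py '[[0,0,0,0,0,0,0.3],[0,0,0,0,0,0,0.6],[0,0,0,0,0,0,0.6],[0,0,-0.01,0,0,0,0.6],[0,0,-0.03,0,0,0,0.6],[0,0,-0.04,0,0,0,0.6],[0,0,-0.03,0,0,0,0.6],[0,0,0,0,0,0,0.6]]'
python3 - <<'E'
from h import *
from plant import bot
c=snap(bot,'wrist');cv2.imwrite('pics/w8.png',c['p'])
A=grow(c['p'],(277,275),60,40);print(A[1:],plane(c,A[1],.085,True))
to(.589,.2078,.14)
E
```

```text
t: 9.2
tcp_pos: [0.54, -0.2654, 0.1511]
eef_rot: [179.8, 0.8, 136.2]
ft_force: [1.5, -1.0, 1.4]
grip_width: 0.598
grip_force: 0.0
(array([275.48547401, 261.46100917]), 1308, array([221., 214., 210.])) [ 0.56798388 -0.29273174  0.085     ]
[ 0.5386 -0.2646  0.1481] [179.88   0.58 136.2 ] tool d [0.2906 0.3758 0.006 ] dist 0.475 t 9.25
```

View pics/w8.png

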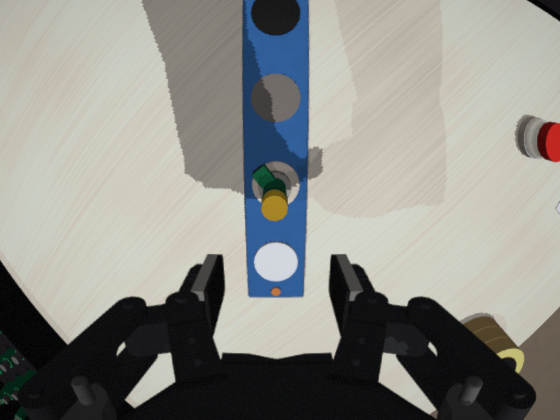

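Yellow stands upright on the light-grey mark (cap (274,206), mark (275,185)); the white mark at (275,262) is still free.

```bash
python3 nudge.py '[[0.029,0.029,0,0,0,0,0.6],[0.029,0.029,0,0,0,0,0.6],[0.029,0.029,0,0,0,0,0.6],[0.029,0.029,0,0,0,0,0.6],[0.029,0.029,0,0,0,0,0.6],[0.029,0.029,0,0,0,0,0.6],[0.029,0.029,0,0,0,0,0.6],[0.029,0.029,0,0,0,0,0.6],[0.029,0.029,0,0,0,0,0.6],[0.029,0.029,0,0,0,0,0.6]]' 30
python3 nudge.py '[[0,0.029,0,0,0,0,0.6],[0,0.029,0,0,0,0,0.6],[0,0.029,0,0,0,0,0.6],[0,0,0,0,0,0,0.6],[0,0,0,0,0,0,0.6],[0,0,0,0,0,0,0.6]]'
python3 - <<'E'
from h import *
from plant import bot
cc=cv2.imread('pics/w8.png')
A=grow(cc,(274,206),60,18);print(A[1:3])
c=snap(bot,'wrist');cv2.imwrite('pics/w9.png',c['p'])
p=c['p'].astype(int)
def blobs(m):
    n,l,st,ce=cv2.connectedComponentsWithStats(m.astype(np.uint8));return [(st[i],ce[i].round(1)) for i in range(1,n) if st[i,4]>80]
for n,m,z in[('v',(p[...,0]>p[...,1]+40)&(p[...,2]>p[...,1]+20),.102),('o',(p[...,2]>p[...,1]+60)&(p[...,2]>p[...,0]+80)&(p[...,1]>50),.088)]:
    for st,ce in blobs(m): print(n,st,ce,plane(c,ce,z,True).round(4))
to(.589,.2078,.043)
E
```

```text
t: 10.08
tcp_pos: [0.5254, 0.1495, 0.1419]
eef_rot: [-179.9, -0.0, 136.2]
ft_force: [0.7, 0.0, 0.2]
grip_width: 0.599
grip_force: 0.0
t: 10.58
tcp_pos: [0.5856, 0.21, 0.1416]
eef_rot: [-179.9, -0.1, 136.2]
ft_force: [-0.0, -0.2, -0.4]
grip_width: 0.601
grip_force: 0.0
(array([274.14946619, 207.45907473]), 562)
v [264 212  30  35 812] [278.1 229.5] [0.5876 0.2097 0.102 ]
o [104  34  23  27 469] [114.8  47.1] [0.4168 0.2158 0.088 ]
[0.5854 0.2096 0.1418] [-1.7987e+02 -7.0000e-02  1.3618e+02] tool d [-0.004   0.0014  0.0988] dist 0.099 t 10.6333
```

```bash
python3 nudge.py '[[-0.0032,0.0011,0.02,0,0,0,0.6],[0,0,0.03,0,0,0,0.6],[0,0,0.03,0,0,0,0.6],[0,0,0.015,0,0,0,0.6],[0,0,0.007,0,0,0,0.6],[0,0,0,0,0,0,0.6],[0,0,0,0,0,0,0.6]]' 30
python3 nudge.py '[[0,0,0,0,0,0,0],[0,0,0,0,0,0,0],[0,0,0,0,0,0,0],[0,0,0,0,0,0,0],[0,0,0,0,0,0,0]]' 30
python3 - <<'E'
from h import *
to(.5885,.2082,.039)
E
```

```text
t: 11.22
tcp_pos: [0.5898, 0.2084, 0.0411]
eef_rot: [180.0, 0.0, 136.2]
ft_force: [-0.0, 0.4, -0.2]
grip_width: 0.6
grip_force: 0.0
t: 11.63
tcp_pos: [0.5911, 0.2092, 0.0421]
eef_rot: [179.9, 0.1, 136.2]
ft_force: [0.3, -0.4, 4.9]
grip_width: 0.227
grip_force: 30.0
[0.5911 0.2092 0.0421] [1.7988e+02 9.0000e-02 1.3620e+02] tool d [ 0.0012 -0.0025  0.0031] dist 0.004 t 11.6333
```

```bash
python3 nudge.py '[[0,0,0,0,0,0,0],[0,0,-0.005,0,0,0,0],[0,0,-0.02,0,0,0,0],[0,0,-0.03,0,0,0,0],[0,0,-0.03,0,0,0,0],[0,0,-0.02,0,0,0,0],[0,0,0,0,0,0,0]]' 45
python3 nudge.py '[[-0.0127,-0.0378,0,0,0,0,0],[-0.0127,-0.0378,0,0,0,0,0],[-0.0127,-0.0378,0,0,0,0,0],[-0.0127,-0.0378,0,0,0,0,0],[-0.0127,-0.0378,0,0,0,0,0],[-0.0127,-0.0378,0,0,0,0,0],[-0.0127,-0.0378,0,0,0,0,0],[-0.0127,-0.0378,0,0,0,0,0],[-0.0127,-0.0378,0,0,0,0,0],[-0.0127,-0.0378,0,0,0,0,0]]'
python3 nudge.py '[[0,0,0,0,0,0,0],[0,0,0,0,0,0,0],[0,0,0,0,0,0,0],[0,0,0,0,0,0,0]]'
python3 - <<'E'
from h import *
from plant import bot
c=snap(bot,'wrist');cv2.imwrite('pics/w10.png',c['p'])
s=bot.sense();p=c['p'].astype(int)
m=(p[...,0]>p[...,1]+40)&(p[...,2]>p[...,1]+20)
n,l,st,ce=cv2.connectedComponentsWithStats(m.astype(np.uint8))
for i in range(1,n):
    if st[i,4]>100:print(st[i],ce[i],plane(c,ce[i],s['tcp_pos'][2]-.038+.098,True))
to(.4213,-.1526,.053)
E
```

```text
t: 12.22
tcp_pos: [0.5933, 0.21, 0.1511]
eef_rot: [179.6, 0.3, 136.2]
ft_force: [1.5, 0.9, -0.3]
grip_width: 0.225
grip_force: 44.0
t: 13.05
tcp_pos: [0.4178, -0.1525, 0.1445]
eef_rot: [-180.0, -0.1, 136.2]
ft_force: [0.4, -0.4, -1.1]
grip_width: 0.223
grip_force: 44.2
t: 13.38
tcp_pos: [0.4198, -0.1506, 0.145]
eef_rot: [180.0, -0.1, 136.3]
ft_force: [-0.2, 0.1, -1.5]
grip_width: 0.222
grip_force: 44.4
[ 251  274   52   64 2585] [276.41702128 306.48742747] [ 0.41577379 -0.14625392  0.20514672]
[ 0.4201 -0.1504  0.1451] [ 1.7999e+02 -6.0000e-02  1.3633e+02] tool d [-0.0025 -0.0007  0.0921] dist 0.092 t 13.4333
```

```bash
cat >> h.py <<'E'
def rim(c,m,ztop,s):
    """tool-frame offset of the axis from the TCP, from the far rim of the cap's top (mask m, image down = -x) """
    from scipy.spatial.transform import Rotation as R
    n,l,st,ce=cv2.connectedComponentsWithStats(m.astype(np.uint8));i=1+st[1:,4].argmax();x,y,w,h,_=st[i]
    r=R.from_euler('xyz',s['eef_rot'],degrees=True)
    f=lambda u,v:r.inv().apply(plane(c,(u,v),ztop,True)-s['tcp_pos'])
    b=f(x+w/2-.5,y+h-.5);print('blob',st[i],'axis offset x from far rim',(b[0]+.010).round(4),'y',b[1].round(4))
E
python3 - <<'E'
from h import *
from plant import bot
s=bot.sense();c=snap(bot,'wrist');p=c['p'].astype(int)
rim(c,(p[...,0]>p[...,1]+40)&(p[...,2]>p[...,1]+20),s['tcp_pos'][2]+.06,s)
# yellow on hold, from w7
c=dict(np.load('w7.npz'));p=c['p'].astype(int)
s=dict(tcp_pos=np.array([.5357,-.2596,.1357]),eef_rot=np.array([-180,-.14,136.16]))
rim(c,(p[...,1]>p[...,0]+50)&(p[...,2]>p[...,0]+50)&(abs(p[...,2]-p[...,1])<60),s['tcp_pos'][2]+.052,s)
E
```

```text
blob [ 251  274   53   64 2588] axis offset x from far rim 0.0012 y 0.0005
blob [ 253  269   48   60 2342] axis offset x from far rim -0.0006 y 0.0004
```

```bash
python3 nudge.py '[[-0.0037,-0.0007,0.02,0,0,0,0],[0,0,0.03,0,0,0,0],[0,0,0.02,0,0,0,0],[0,0,0.01,0,0,0,0],[0,0,0.005,0,0,0,0],[0,0,0,0,0,0,0],[0,0,0,0,0,0,0],[0,0,0,0,0,0,0]]'
python3 - <<'E'
from h import *
to(.4222,-.1534,.053)
E
```

```text
t: 14.15
tcp_pos: [0.4235, -0.1553, 0.0619]
eef_rot: [180.0, 0.1, 136.2]
ft_force: [0.1, -0.4, -0.5]
grip_width: 0.221
grip_force: 44.4
[ 0.4235 -0.1553  0.0619] [1.7996e+02 1.5000e-01 1.3623e+02] tool d [0.0022 0.0005 0.0089] dist 0.009 t 14.15
```

```bash
python3 nudge.py '[[0.0022,0.0005,0.003,0,0,0,0],[0,0,0.002,0,0,0,0],[0,0,0.001,0,0,0,0],[0,0,0.001,0,0,0,0],[0,0,0.001,0,0,0,0],[0,0,0,0,0,0,0],[0,0,0,0,0,0,0]]'
python3 - <<'E'
from h import *
to(.4222,-.1534,.053)
E
```

```text
t: 14.73
tcp_pos: [0.421, -0.1531, 0.0532]
eef_rot: [-180.0, 0.0, 136.2]
ft_force: [-1.9, 0.4, 6.1]
grip_width: 0.226
grip_force: 45.1
[ 0.421  -0.1531  0.0532] [-1.800e+02  2.000e-02  1.362e+02] tool d [-0.0011  0.0006  0.0002] dist 0.001 t 14.7333
```

```bash
python3 nudge.py '[[0,0,0,0,0,0,0.3],[0,0,0,0,0,0,0.6],[0,0,0,0,0,0,0.6],[0,0,-0.01,0,0,0,0.6],[0,0,-0.03,0,0,0,0.6],[0,0,-0.04,0,0,0,0.6],[0,0,-0.03,0,0,0,0.6],[0,0,0,0,0,0,0.6]]'
python3 nudge.py '[[0.0257,0.0262,0,0,0,0,0.6],[0.0257,0.0262,0,0,0,0,0.6],[0.0257,0.0262,0,0,0,0,0.6],[0.0257,0.0262,0,0,0,0,0.6],[0.0257,0.0262,0,0,0,0,0.6],[0.0257,0.0262,0,0,0,0,0.6],[0.0257,0.0262,0,0,0,0,0.6],[0.0257,0.0262,0,0,0,0,0.6],[0.0257,0.0262,0,0,0,0,0.6],[0.0257,0.0262,0,0,0,0,0.6]]' 30
python3 nudge.py '[[0,0,0,0,0,0,0.6],[0,0,0,0,0,0,0.6],[0,0,0,0,0,0,0.6]]'
python3 - <<'E'
from h import *
from plant import bot
c=snap(bot,'wrist');s=bot.sense();p=c['p'].astype(int)
rim(c,(p[...,2]>p[...,1]+60)&(p[...,2]>p[...,0]+80)&(p[...,1]>50),.088,s)
to(.4168,.2155,.032)
E
```

```text
t: 15.4
tcp_pos: [0.4256, -0.1554, 0.1699]
eef_rot: [179.8, 0.7, 136.2]
ft_force: [1.9, -0.5, 0.2]
grip_width: 0.599
grip_force: 0.0
t: 16.23
tcp_pos: [0.4161, 0.2159, 0.1629]
eef_rot: [180.0, 0.0, 136.2]
ft_force: [1.1, -0.9, 0.9]
grip_width: 0.599
grip_force: 0.0
t: 16.48
tcp_pos: [0.4163, 0.2138, 0.1625]
eef_rot: [-179.9, 0.0, 136.2]
ft_force: [-0.2, 0.1, -0.0]
grip_width: 0.6
grip_force: 0.0
blob [266 197  26  25 514] axis offset x from far rim 0.0021 y 0.0021
[0.4164 0.2133 0.1625] [-179.95    0.    136.17] tool d [0.0012 0.002  0.1305] dist 0.13 t 16.5333
```

Both estimates agree on orange. I'll grip with the TCP at about 0.032, then check.

```bash
python3 nudge.py '[[0.0017,0.002,0.02,0,0,0,0.6],[0,0,0.03,0,0,0,0.6],[0,0,0.03,0,0,0,0.6],[0,0,0.03,0,0,0,0.6],[0,0,0.014,0,0,0,0.6],[0,0,0.007,0,0,0,0.6],[0,0,0,0,0,0,0.6],[0,0,0,0,0,0,0.6]]' 30
python3 nudge.py '[[0,0,0,0,0,0,0],[0,0,0,0,0,0,0],[0,0,0,0,0,0,0],[0,0,0,0,0,0,0],[0,0,0,0,0,0,0]]' 30
python3 - <<'E'
from h import *
to(.4785,-.2073,.16)
E
```

```text
t: 17.2
tcp_pos: [0.4174, 0.2159, 0.0321]
eef_rot: [180.0, 0.0, 136.1]
ft_force: [0.5, 0.5, 1.2]
grip_width: 0.594
grip_force: 0.0
t: 17.62
tcp_pos: [0.4179, 0.217, 0.0327]
eef_rot: [179.9, 0.1, 136.2]
ft_force: [-0.6, -0.4, 4.5]
grip_width: 0.224
grip_force: 29.9
[0.4179 0.217  0.0327] [1.7989e+02 8.0000e-02 1.3621e+02] tool d [-0.3375 -0.2642 -0.1274] dist 0.447 t 17.6167
```

```bash
python3 nudge.py '[[0,0,0,0,0,0,0],[0,0,-0.005,0,0,0,0],[0,0,-0.02,0,0,0,0],[0,0,-0.035,0,0,0,0],[0,0,-0.035,0,0,0,0],[0,0,-0.03,0,0,0,0],[0,0,-0.005,0,0,0,0],[0,0,0,0,0,0,0]]' 45
python3 nudge.py '[[-0.0307,-0.024,0,0,0,0,0],[-0.0307,-0.024,0,0,0,0,0],[-0.0307,-0.024,0,0,0,0,0],[-0.0307,-0.024,0,0,0,0,0],[-0.0307,-0.024,0,0,0,0,0],[-0.0307,-0.024,0,0,0,0,0],[-0.0307,-0.024,0,0,0,0,0],[-0.0307,-0.024,0,0,0,0,0],[-0.0307,-0.024,0,0,0,0,0],[-0.0307,-0.024,0,0,0,0,0]]'
python3 nudge.py '[[-0.0305,-0.024,0,0,0,0,0],[0,0,0,0,0,0,0],[0,0,0,0,0,0,0],[0,0,0,0,0,0,0]]'
python3 - <<'E'
from h import *
from plant import bot
c=snap(bot,'wrist');s=bot.sense();p=c['p'].astype(int)
rim(c,(p[...,2]>p[...,1]+60)&(p[...,2]>p[...,0]+80)&(p[...,1]>50),s['tcp_pos'][2]-.0287+.084,s)
to(.4785,-.2073,.0437)
E
```

```text
t: 18.28
tcp_pos: [0.4187, 0.2175, 0.1643]
eef_rot: [179.7, 0.1, 136.2]
ft_force: [0.5, -0.3, -1.7]
grip_width: 0.224
grip_force: 44.0
t: 19.12
tcp_pos: [0.4704, -0.17, 0.1591]
eef_rot: [-179.9, -0.3, 136.2]
ft_force: [0.6, 1.0, -0.4]
grip_width: 0.217
grip_force: 44.2
t: 19.45
tcp_pos: [0.476, -0.2064, 0.1594]
eef_rot: [-180.0, -0.3, 136.2]
ft_force: [-0.9, -0.2, -1.0]
grip_width: 0.222
grip_force: 44.3
blob [ 252  290   50   41 1586] axis offset x from far rim 0.001 y -0.0002
[ 0.4762 -0.206   0.1598] [-179.97   -0.23  136.23] tool d [-0.0031  0.0007  0.1161] dist 0.116 t 19.5
```

```bash
python3 nudge.py '[[-0.0022,0.0007,0.02,0,0,0,0],[0,0,0.03,0,0,0,0],[0,0,0.03,0,0,0,0],[0,0,0.02,0,0,0,0],[0,0,0.008,0,0,0,0],[0,0,0.003,0,0,0,0],[0,0,0,0,0,0,0],[0,0,0,0,0,0,0],[0,0,0,0,0,0,0]]'
python3 - <<'E'
from h import *
to(.4792,-.208,.0437)
E
```

```text
t: 20.25
tcp_pos: [0.4812, -0.209, 0.0523]
eef_rot: [180.0, 0.2, 136.2]
ft_force: [-0.1, 0.6, -0.3]
grip_width: 0.223
grip_force: 44.3
[ 0.4812 -0.209   0.0523] [179.96   0.18 136.23] tool d [ 0.0022 -0.0007  0.0086] dist 0.009 t 20.25
```

```bash
python3 nudge.py '[[0.0015,-0.0007,0.003,0,0,0,0],[0,0,0.002,0,0,0,0],[0,0,0.001,0,0,0,0],[0,0,0.001,0,0,0,0],[0,0,0,0,0,0,0],[0,0,0,0,0,0,0]]'
python3 - <<'E'
from h import *
to(.4792,-.208,.0437)
E
```

```text
t: 20.75
tcp_pos: [0.4783, -0.2081, 0.0438]
eef_rot: [-180.0, 0.0, 136.2]
ft_force: [0.1, 0.8, 1.4]
grip_width: 0.223
grip_force: 44.5
[ 0.4783 -0.2081  0.0438] [-1.8000e+02  1.0000e-02  1.3619e+02] tool d [-0.0006  0.0007  0.0001] dist 0.001 t 20.75
```

```bash
python3 nudge.py '[[0,0,0,0,0,0,0.3],[0,0,0,0,0,0,0.6],[0,0,0,0,0,0,0.6],[0,0,-0.01,0,0,0,0.6],[0,0,-0.03,0,0,0,0.6],[0,0,-0.04,0,0,0,0.6],[0,0,-0.03,0,0,0,0.6],[0,0,0,0,0,0,0.6]]'
python3 nudge.py '[[0.0243,0.0283,0,0,0,0,0.6],[0.0243,0.0283,0,0,0,0,0.6],[0.0243,0.0283,0,0,0,0,0.6],[0.0243,0.0283,0,0,0,0,0.6],[0.0243,0.0283,0,0,0,0,0.6],[0.0243,0.0283,0,0,0,0,0.6],[0.0243,0.0283,0,0,0,0,0.6],[0.0243,0.0283,0,0,0,0,0.6],[0.0243,0.0283,0,0,0,0,0.6],[0.0243,0.0283,0,0,0,0,0.6]]' 30
python3 nudge.py '[[0.0243,0.0283,0,0,0,0,0.6],[0.0243,0.0283,0,0,0,0,0.6],[0.0243,0.0283,0,0,0,0,0.6],[0.02,0.0283,0,0,0,0,0.6],[0,0,0,0,0,0,0.6],[0,0,0,0,0,0,0.6],[0,0,0,0,0,0,0.6]]'
python3 - <<'E'
from h import *
from plant import bot
c=snap(bot,'wrist');s=bot.sense();cv2.imwrite('pics/w11.png',c['p']);np.savez('w11.npz',**c)
m=c['p'].min(2)>130;m[:,:240]=0;m[:,320:]=0;m[:150]=0;m[250:]=0
n,l,st,ce=cv2.connectedComponentsWithStats(m.astype(np.uint8));print(st[1:],ce[1:].round(1))
to(.507,.315,.02)
E
```

```text
t: 21.42
tcp_pos: [0.483, -0.2107, 0.1616]
eef_rot: [179.8, 0.8, 136.2]
ft_force: [0.9, -0.4, 0.1]
grip_width: 0.599
grip_force: 0.0
t: 22.25
tcp_pos: [0.4984, 0.1664, 0.154]
eef_rot: [180.0, 0.0, 136.2]
ft_force: [0.5, 0.1, -0.3]
grip_width: 0.602
grip_force: 0.0
t: 22.83
tcp_pos: [0.5095, 0.3102, 0.1535]
eef_rot: [-179.9, 0.0, 136.2]
ft_force: [-0.4, -0.7, 0.2]
grip_width: 0.603
grip_force: 0.0
[[289 187   4  10  22]
 [266 190  24  23 420]] [[290.8 191.1]
 [277.7 200.9]]
[0.5096 0.3096 0.1535] [-179.94   -0.    136.17] tool d [0.0056 0.0022 0.1335] dist 0.134 t 22.8833
```

View pics/w11.png

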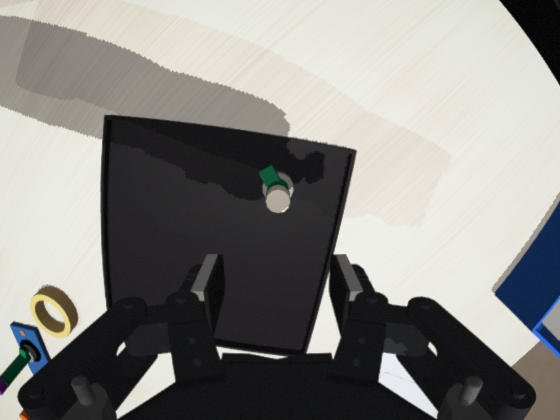

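White's cap is at (278,201), upright and just ahead of the TCP.

Run:
```python
from h import *
from plant import bot
c=dict(np.load('w11.npz'));s=bot.sense()
m=c['p'].min(2)>130;m[:,:240]=0;m[:,288:]=0;m[:150]=0;m[250:]=0
rim(c,m,.060,s);X=plane(c,(277.7,201),.06,True);print(X)
to(X[0],X[1],.019)
```

```text
blob [266 190  22  23 405] axis offset x from far rim 0.0032 y 0.0006
[0.50848871 0.31272323 0.06      ]
[0.5096 0.3096 0.1535] [-179.94   -0.    136.17] tool d [0.0029 0.0016 0.1345] dist 0.135 t 22.8833
```

```bash
python3 nudge.py '[[0.003,0.0015,0.02,0,0,0,0.6],[0,0,0.03,0,0,0,0.6],[0,0,0.03,0,0,0,0.6],[0,0,0.03,0,0,0,0.6],[0,0,0.015,0,0,0,0.6],[0,0,0.007,0,0,0,0.6],[0,0,0,0,0,0,0.6],[0,0,0,0,0,0,0.6]]' 30
python3 nudge.py '[[0,0,0,0,0,0,0],[0,0,0,0,0,0,0],[0,0,0,0,0,0,0],[0,0,0,0,0,0,0],[0,0,0,0,0,0,0]]' 30
python3 - <<'E'
from h import *
to(.594,-.318,.16)
E
```

```text
t: 23.55
tcp_pos: [0.5094, 0.313, 0.0223]
eef_rot: [180.0, 0.0, 136.1]
ft_force: [0.2, 0.1, 0.5]
grip_width: 0.597
grip_force: 0.0
t: 23.97
tcp_pos: [0.5102, 0.3142, 0.0232]
eef_rot: [179.8, 0.1, 136.2]
ft_force: [-0.7, -1.0, 6.3]
grip_width: 0.219
grip_force: 31.1
[0.5102 0.3142 0.0232] [1.7985e+02 8.0000e-02 1.3620e+02] tool d [-0.4982 -0.398  -0.1371] dist 0.652 t 23.9667
```

```bash
python3 nudge.py '[[0,0,0,0,0,0,0],[0,0,-0.005,0,0,0,0],[0,0,-0.02,0,0,0,0],[0,0,-0.035,0,0,0,0],[0,0,-0.035,0,0,0,0],[0,0,-0.03,0,0,0,0],[0,0,-0.01,0,0,0,0],[0,0,0,0,0,0,0]]' 45
python3 nudge.py '[[-0.0293,-0.0234,0,0,0,0,0],[-0.0293,-0.0234,0,0,0,0,0],[-0.0293,-0.0234,0,0,0,0,0],[-0.0293,-0.0234,0,0,0,0,0],[-0.0293,-0.0234,0,0,0,0,0],[-0.0293,-0.0234,0,0,0,0,0],[-0.0293,-0.0234,0,0,0,0,0],[-0.0293,-0.0234,0,0,0,0,0],[-0.0293,-0.0234,0,0,0,0,0],[-0.0293,-0.0234,0,0,0,0,0]]'
python3 nudge.py '[[-0.0293,-0.0234,0,0,0,0,0],[-0.0293,-0.0234,0,0,0,0,0],[-0.0293,-0.0234,0,0,0,0,0],[-0.0293,-0.0234,0,0,0,0,0],[-0.0293,-0.0234,0,0,0,0,0],[-0.0293,-0.0234,0,0,0,0,0],[-0.0293,-0.0234,0,0,0,0,0],[0,0,0,0,0,0,0],[0,0,0,0,0,0,0],[0,0,0,0,0,0,0]]'
python3 - <<'E'
from h import *
from plant import bot
c=snap(bot,'wrist');s=bot.sense();cv2.imwrite('pics/w12.png',c['p'])
z=s['tcp_pos'][2]-.0192+.056
print(grow(c['p'],(277,300),45,32)[1:])
to(.594,-.318,.0342)
E
```

```text
t: 24.63
tcp_pos: [0.5112, 0.315, 0.1604]
eef_rot: [179.6, 0.1, 136.2]
ft_force: [0.7, 0.8, -1.0]
grip_width: 0.214
grip_force: 44.1
t: 25.47
tcp_pos: [0.5564, -0.0594, 0.1538]
eef_rot: [-179.9, -0.2, 136.2]
ft_force: [0.6, -0.1, -0.1]
grip_width: 0.214
grip_force: 44.2
t: 26.3
tcp_pos: [0.5915, -0.3172, 0.1539]
eef_rot: [-180.0, -0.3, 136.2]
ft_force: [-0.1, 0.2, -0.8]
grip_width: 0.213
grip_force: 44.2
(array([276.47295322, 286.41008772]), 1368, array([127., 137., 145.]))
[ 0.5917 -0.3166  0.1545] [-179.98   -0.24  136.23] tool d [-0.0031  0.0006  0.1203] dist 0.12 t 26.35
```

View pics/w12.png

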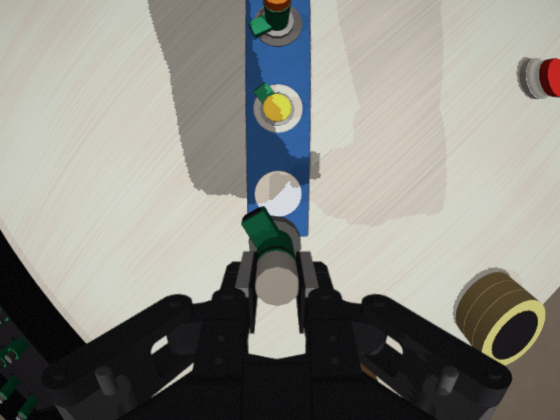

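White is held upright, cap (277,285). Yellow's foot looks concentric with the light mark (278,108), orange is on dark grey (277,25), and the white mark (278,194) is free.

```bash
python3 - <<'E'
from h import *
from plant import bot
s=bot.sense();c=snap(bot,'wrist')
rim(c,grow(c['p'],(277,285),45,32)[0],s['tcp_pos'][2]-.0192+.056,s)
E
python3 nudge.py '[[-0.0022,0.0006,0.02,0,0,0,0],[0,0,0.03,0,0,0,0],[0,0,0.03,0,0,0,0],[0,0,0.02,0,0,0,0],[0,0,0.01,0,0,0,0],[0,0,0.004,0,0,0,0],[0,0,0,0,0,0,0],[0,0,0,0,0,0,0],[0,0,0,0,0,0,0]]'
python3 - <<'E'
from h import *
to(.594,-.318,.0342)
E
```

```text
blob [ 256  266   42   51 1377] axis offset x from far rim -0.0054 y 0.0004
t: 27.15
tcp_pos: [0.5965, -0.32, 0.0447]
eef_rot: [180.0, 0.2, 136.2]
ft_force: [-0.8, 0.1, 0.1]
grip_width: 0.216
grip_force: 44.2
[ 0.5965 -0.32    0.0447] [179.96   0.2  136.22] tool d [ 0.0033 -0.0003  0.0105] dist 0.011 t 27.15
```

The rim mask leaked past the cap edge. The picture and the pre-grasp measurement both give an offset near 0, so I'll finish on the mark.

```bash
python3 nudge.py '[[0.0028,-0.0003,0.004,0,0,0,0],[0,0,0.003,0,0,0,0],[0,0,0.001,0,0,0,0],[0,0,0.001,0,0,0,0],[0,0,0,0,0,0,0],[0,0,0,0,0,0,0]]'
python3 - <<'E'
from h import *
to(.594,-.318,.0342)
E
```

```text
t: 27.65
tcp_pos: [0.5929, -0.3178, 0.0344]
eef_rot: [-180.0, 0.0, 136.2]
ft_force: [-1.2, 1.1, 5.0]
grip_width: 0.215
grip_force: 44.7
[ 0.5929 -0.3178  0.0344] [-1.8000e+02  2.0000e-02  1.3619e+02] tool d [-0.001   0.0006  0.0002] dist 0.001 t 27.65
```

```bash
python3 nudge.py '[[0,0,0,0,0,0,0.3],[0,0,0,0,0,0,0.6],[0,0,0,0,0,0,0.6],[0,0,-0.01,0,0,0,0.6],[0,0,-0.03,0,0,0,0.6],[0,0,-0.04,0,0,0,0.6],[0,0,-0.04,0,0,0,0.6],[0,0,-0.04,0,0,0,0.6],[0,0,-0.03,0,0,0,0.6],[0,0,0,0,0,0,0.6]]'
python3 nudge.py '[[-0.02,0,-0.02,0,0,0,0.6],[-0.02,0,-0.02,0,0,0,0.6],[-0.02,0,-0.01,0,0,0,0.6],[0,0,0,0,0,0,0.6],[0,0,0,0,0,0,0.6],[0,0,0,0,0,0,0.6]]'
python3 - <<'E'
from h import *
from plant import bot
c=snap(bot,'wrist');np.savez('w13.npz',**c)
w=c['p'][0:250,180:380]
sd=snap(bot,'side')['p'];sc=snap(bot,'scene')['p']
a=cv2.resize(w,(480,600));b=cv2.resize(sd[200:370,195:395],(320,272));d=cv2.resize(sc[120:240,110:310],(320,192))
e=cv2.resize(sc,(320,136))
cv2.imwrite('pics/w13.png',np.hstack([a,np.vstack([b,d,e])]))
E
```

```text
t: 28.48
tcp_pos: [0.597, -0.3203, 0.2338]
eef_rot: [179.8, 0.9, 136.2]
ft_force: [1.4, -0.4, 0.3]
grip_width: 0.598
grip_force: 0.0
t: 28.98
tcp_pos: [0.6355, -0.3586, 0.2729]
eef_rot: [-180.0, -0.1, 136.2]
ft_force: [-1.0, -0.1, 0.5]
grip_width: 0.598
grip_force: 0.0
```

View pics/w13.png

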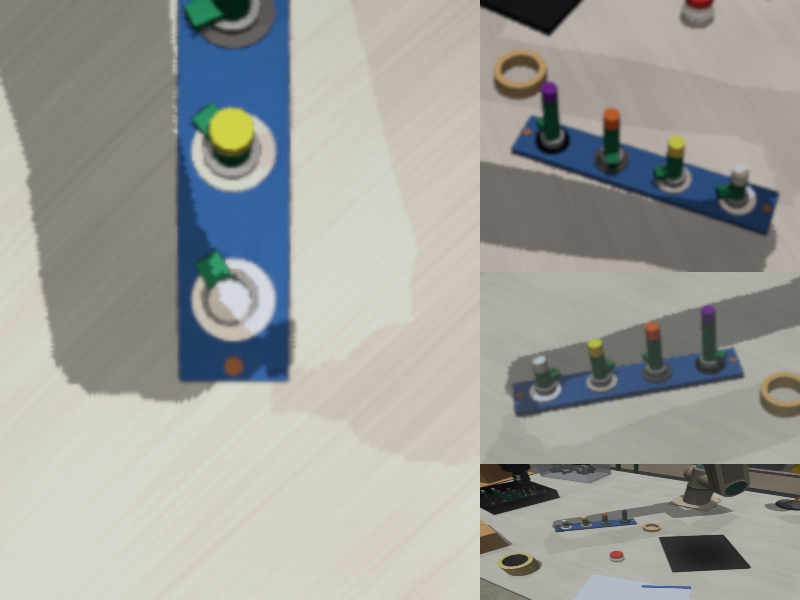

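All four stand upright in the right order. In the wrist view the feet are within about 1 mm of the marks: yellow (232,150) against mark (233,152), and white (231,299) against (233,300). The side and scene views show violet and orange centred too, and the tape and jar where they were.

```bash
python3 -c "
from plant import bot
print(bot.job_done())"
```

```text
the job is handed in; nothing more can be done
None
```

The job is handed in, verdict not shown: all four injectors stand free on their marks in height order (white and yellow about 1 mm off centre in the wrist view, orange and violet centred by eye), with the tape and jar untouched, at about 29 s.

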